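# Fit the roller carrier to the winder's dovetail rail

### The arm

A 6-joint arm with a two-finger parallel gripper is mounted at the origin on a cart in front of the work surface, level with it; the furniture and walls round the work are solid. World frame = base frame: x ahead of the robot, y to its left, z up, the work surface at z = 0. Lengths are in m, angles in rad, forces in N, time in s.
With the tool pointing down it reaches from about 0.25 to 0.725 m from the base axis. Payload 4 kg.
Tool frame: the origin (TCP) lies at the very end of the fingers, on their centre line; the grasp point (between the pads) lies 19 mm behind it; z points along the fingers, y is the line along which they close (so a half turn about z gives the same grasp; the last joint's range is limited). The gripper opens to 85 mm and grips with 20 to 120 N. Pads are 22 mm wide; open, the fingers measure 114 mm over their backs; the gripper's body (76 mm by 85 mm) begins 54 mm behind the grasp point. The pads swing forward as they close: fully open they stand 13 mm farther back than shut.
Start: joints at [1.293, 0.241, 0.005, 1.335, 0, 1.571], TCP at [0.137, 0.481, 0.231] pointing down, gripper open.
Joint ranges: [-2.72, 2.72], [-1.05, 1.87], [-1.09, 1.28], [-1.99, 2.15], [-1.42, 1.44], [-3.14, 3.14]. Speed limits (rad/s): [2.79, 2.79, 3.14, 3.14, 3.14, 3.14].

### API

Orientations are given as a unit quaternion [x, y, z, w].
In Python, from workcell import bot gives the robot as it stands.
- The arm moves only by the tool carry_out, never from a script. Its argument "increments" is one flat list of numbers, 5 for each row, row after row: the finger opening in cm, from 0 to 8.54, then the shift along the tool's x, y, z in cm, then the turn about the tool's z in rad. A call has exactly 5 rows; each row shifts and turns the commanded pose from where the row before left it, along the tool's axes as they then stand; what a row does not reach is not made up. A row lasts 1/8 s, in which the tool goes at most 62.5 mm and 10.7 degrees, less where a joint would pass 70% of its speed; a pose out of reach is approached as far as the arm can. A call with a gripper value outside its range is refused whole. The fingers move at their own pace and stop on an object; the grip force is fixed at half the most. Time passes only in rows, so rows that do not move let the fingers close, or fill a call up. It gives the time, the measured TCP pose, the force, the opening and the grip force at its end, in the units of the state.
- bot.get_obs(): the state, without advancing time (a new reading comes with each control period).
- bot.camera(name): name is "scene" or "top"; returns a dict with "pixels" (420x560x3 uint8, blue, green, red), "range_z" (420x560 float32, m along the optical axis (not along the pixel's ray), 0 where there is no reading), "mtx" (3x3 intrinsics, pixels), "eye" and "attitude" of the camera in the world. Camera axes: x right, y down, z forward; pixel columns grow to the right and rows downward; lengths in m; the calibration is good to about 2 mm. A picture is of the moment at which its call begins.
- bot.job_done(): hands the job in; it is judged then, once.
Trained networks look in a picture, given as the dict that the camera call returned (one of the last four; its "shot" number tells which), for a name from the list of things; names that differ only in an ending like _2 or _b are one class to them, and where a whole thing is asked for, a point or a joint stands for the part that bears it (a point fixed in the world has none). Each returns a list of dicts, best first, with "p" (0 to 1); they miss things now and then, are a little off and sometimes report something else, mostly with a low value. They report only what shows in the picture. A call takes as long as a camera call.
- bot.find_in(picture, name): "xyz" ([x, y, z] in m, in the coordinates of the camera as it stood for that picture, good to about 4 mm: the middle of the surface that is visible of it).
- bot.regions_of(picture, name): "mask" (420x560 bool, what is visible of it).
- bot.place_of(picture, name): "xyz" ([x, y, z] in m, in the coordinates of the camera as it stood for that picture, good to about 4 mm: a listed point, or the origin of a listed thing).
The state is a dict: "clock": time; "joint_pos": joint angles; "joint_vel": joint speeds; "tau": joint torques, N m; "eef_pos": TCP position; "tool_rot": TCP orientation; "ft_force": force on the tool from outside, world axes, zero at the start; "ft_torque": the same for the moment, N m; "grip_width": finger opening in m; "grasp_force": force on a finger pad.
Only numpy, scipy, OpenCV 4.12 (cv2) and the standard library are available. Lean on these libraries where they do the work, as an engineer would, in place of code of your own. Each camera call takes 0.05 s, during which the arm holds its last target. There are 200 camera calls.

### The job

Fit the wire-guide carrier that has the white grooved roller and the red knob onto the dovetail rail beside the coil winder: set it on the bare end of the blue base plate, slide it onto the rail from there until it is fully home against the black stop, and only then turn its red clamp knob clockwise (seen from above) as far as it goes. Leave the other carrier, the one with the brass eye and the black knob, where it is.

Things in the scene. Friction and masses are not known exactly. Their poses are not given: they have to be found in the camera images.
- guide_rail: Fixed blue plate 90 x 250 x 10 mm with a steel dovetail along y: 37 mm wide at the top (z 26), 22 at the foot. Origin: centre of its underside, z up. Rail from y +105 (face of the black stop, 62 wide, 36 high) to -5 mm, then a tapered nose to y -34. The bare landing is y -34 to -125: set the carrier there, slide it toward +y. Home: carrier centre at y +75.
- roller_carrier_grip (a point): Loose carrier to fit, 0.35 kg: saddle 60 x 60 x 29 mm, grooved below along its y (2.5 mm play each side on the rail); on it a grey upright to grasp, 24 (x) by 30 (y), 29 to 83 mm above the underside, white roller (28 diameter) on its +x face, red knob on a lug at -x. Point: centre of the upright, on the saddle's centre, 56 mm above the underside, 66 mm above the table once on the plate.
- clamp_knob (a joint): Red knob turn, rad: 0 loose, grows clockwise from above to a stop at 1.4 (tight); starts 0 to 0.2; friction 0.05 Nm. Upright bar grip 36 long, 12 thick, 31 to 61 mm above the carrier's underside, over a flat lug. Vertical axis 60 mm to -x of roller_carrier_grip (48 mm from the upright's face). Bar is 0.7 rad counter-clockwise of the carrier's x axis at 0, 0.7 clockwise at 1.4.
- eye_carrier_grip (a point): The other loose carrier, to be left alone: same saddle and grey upright, but with a brass ring (eye) on the upright and a black knob. Point: centre of its upright, 56 mm above its underside; axes as for the first carrier.

How it is judged:
By the outcome, as a careful person would: the job done as asked, in the order asked, and still so for the second after the job is handed in, with the robot touching nothing.
It also fails if it takes over 67 s, if anything falls off the work surface, if the arm or the gripper's body presses on something with over 40 N, if the wrist force passes 120 N, or if a joint passes its speed limit or range.

## Working session

There is one attempt and no reset: what is moved stays moved. The work goes in short steps, Python scripts to look and compute and a tool call to move; the robot and the scene stay as the last step left them, time stands still between calls to the robot, and variables do not carry over. Pictures are saved under pics/ and viewed, at most 10 in all, crops included, and the job is handed in when it is done.

Besides the shell and the picture viewer there is one more tool, called after "Call:" as name(argument=value, ...) on one line, values as JSON. carry_out: Moves the arm, as the interface text tells. Its arguments: {"type":"object","properties":{"increments":{"type":"array","items":{"type":"number"}}},"required":["increments"]}

```bash
mkdir -p pics; ls
cat > h.py <<'E'
import numpy as np, cv2
from scipy.spatial.transform import Rotation as R
from workcell import bot
def pose(c):
    a=np.array(c["attitude"]); Rm=R.from_quat(a).as_matrix() if a.size==4 else a.reshape(3,3)
    return Rm,np.array(c["eye"])
def w(c,p):
    Rm,e=pose(c); return Rm@np.array(p)+e
def cloud(c,mask=None):
    z=c["range_z"]; v,u=np.nonzero((z>0)&(mask if mask is not None else True)); d=z[v,u]; K=c["mtx"]
    P=np.stack([(u-K[0,2])*d/K[0,0],(v-K[1,2])*d/K[1,1],d],1); Rm,e=pose(c); return P@Rm.T+e
E
python3 - <<'E'
from h import *
np.set_printoptions(precision=4,suppress=True)
o=bot.get_obs(); print(o["clock"],o["eef_pos"],o["tool_rot"],o["ft_force"],o["grip_width"])
for n in ["scene","top"]:
    c=bot.camera(n); cv2.imwrite(f"pics/{n}0.png",c["pixels"]); print(n,c["eye"],c["attitude"])
    for t in ["guide_rail","roller_carrier_grip","clamp_knob","eye_carrier_grip"]:
        for k in ("place_of","find_in"):
            try:
                for r in getattr(bot,k)(c,t)[:2]: print(k,t,round(r["p"],2),w(c,r["xyz"]))
            except Exception as e: print(k,t,e)
E
```

```text
pics
0.0 [0.1369 0.4802 0.2304] [ 0.1385  0.9904 -0.001  -0.0001] [-0.3752  0.2311 -0.3316] 0.08574683083535885
scene [ 0.1769 -0.4588  0.7974] [ 0.9096 -0.1938  0.0759 -0.3595]
place_of guide_rail 0.78 [ 0.4766  0.1772 -0.0042]
find_in guide_rail 0.92 [0.4731 0.1639 0.0024]
find_in guide_rail 0.38 [0.5183 0.4084 0.0313]
place_of roller_carrier_grip 0.63 [ 0.4289 -0.0459  0.0546]
find_in roller_carrier_grip 0.73 [ 0.4178 -0.0606  0.0268]
place_of clamp_knob it knows: eye_carrier_grip, guide_rail, roller_carrier_grip
find_in clamp_knob 0.86 [ 0.3752 -0.0598  0.0596]
place_of eye_carrier_grip 0.88 [0.5317 0.426  0.0546]
find_in eye_carrier_grip 0.86 [0.524  0.4081 0.0284]
top [0.2975 0.1763 1.0154] [ 0.7084 -0.7013  0.0535 -0.0594]
place_of guide_rail 0.77 [ 0.4729  0.1747 -0.0025]
find_in guide_rail 0.95 [0.4709 0.1748 0.0095]
find_in guide_rail 0.19 [ 0.3716 -0.0538  0.0554]
place_of roller_carrier_grip 0.88 [ 0.4324 -0.0385  0.0525]
find_in roller_carrier_grip 0.74 [ 0.4193 -0.0369  0.0266]
place_of clamp_knob it knows: eye_carrier_grip, guide_rail, roller_carrier_grip
find_in clamp_knob 0.47 [ 0.3741 -0.0547  0.0581]
place_of eye_carrier_grip 0.77 [0.5358 0.4273 0.0533]
find_in eye_carrier_grip 0.57 [0.5209 0.4166 0.0275]
```

View pics/scene0.png

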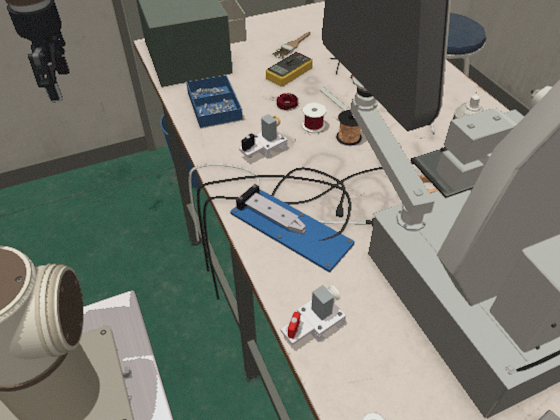

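View pics/top0.png

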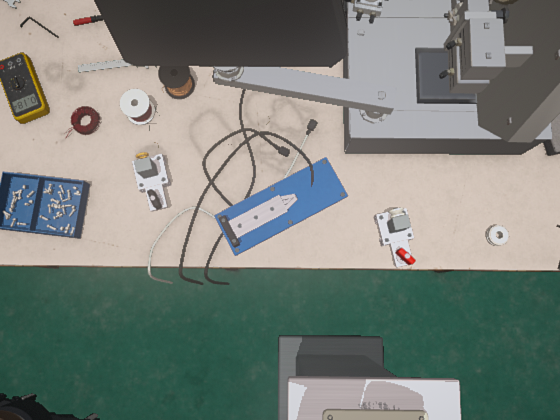

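Run:
```python
from h import *
np.set_printoptions(precision=4,suppress=True)
c=bot.camera("top")
def rect(P): 
    r=cv2.minAreaRect((P[:,:2]*1000).astype(np.float32)); return r
for t in ["guide_rail","roller_carrier_grip"]:
    m=bot.regions_of(c,t)[0]["mask"]; P=cloud(c,m)
    bands={"guide_rail":[("plate",.004,.016),("railtop",.021,.031),("stop",.032,.05)],"roller_carrier_grip":[("saddle",.024,.034),("upr",.076,.09)]}[t]
    for n,a,b in bands:
        Q=P[(P[:,2]>a)&(P[:,2]<b)]; print(t,n,len(Q),rect(Q) if len(Q)>5 else "",Q[:,:2].mean(0) if len(Q) else "",Q[:,2].mean() if len(Q) else "")
m=bot.regions_of(c,"clamp_knob")
if m:
    P=cloud(c,m[0]["mask"]);Q=P[P[:,2]>.05];print("knob",len(Q),rect(Q))
```

```text
guide_rail plate 4330 ((475.0715026855469, 173.53085327148438), (91.78276824951172, 250.74139404296875), 28.57012367248535) [0.4809 0.1579] 0.009432039030828988
guide_rail railtop 1205 ((449.0962829589844, 209.26730346679688), (53.96198654174805, 149.64170837402344), 27.71697235107422) [0.4534 0.2116] 0.025494062832918
guide_rail stop 228 ((434.8133239746094, 246.58871459960938), (61.39979553222656, 70.91018676757812), 28.700960159301758) [0.4204 0.2709] 0.035722920425785516
roller_carrier_grip saddle 847 ((410.62188720703125, -47.70233154296875), (105.31977844238281, 61.03540802001953), 12.556127548217773) [ 0.4126 -0.0413] 0.02874866986673715
roller_carrier_grip upr 256 ((440.4213562011719, -41.04164123535156), (38.60308074951172, 30.702058792114258), 12.978556632995605) [ 0.4347 -0.0417] 0.0816009059227081
knob 146 ((374.898193359375, -55.91138458251953), (36.03807067871094, 12.385936737060547), 47.108524322509766)
```

The scene shows the red-knob carrier at about (315,312) and the rail at (290,228), with its bare end at lower right. The top view agrees: carrier at (397,230), black stop at (230,232), bare end at (330,180). The networks and point clouds match, so I'll start the approach.

Call:
carry_out(increments=[8.5, -4.3, -4.2, 0, 0, 8.5, -4.3, -4.2, 0, 0, 8.5, -4.3, -4.2, 0, 0, 8.5, -4.3, -4.2, 0, 0, 8.5, -4.3, -4.2, 0, 0])

```text
clock: 1.62
eef_pos: [0.287, 0.2184, 0.2316]
tool_rot: [0.138, 0.99, 0.0, 0.001]
ft_force: [0.8, 0.8, 0.1]
grip_width: 0.0851
grasp_force: 0.0
```

Call:
carry_out(increments=[8.5, -4.3, -4.2, 0, 0, 8.5, -4.3, -4.2, 0, 0, 8.5, -4.3, -4.2, 0, 0, 8.5, -4.3, -4.2, 0, 0, 8.5, -4.1, -4.4, 0, 0])

```text
clock: 2.25
eef_pos: [0.4339, -0.0444, 0.2316]
tool_rot: [0.139, 0.99, 0.0, 0.001]
ft_force: [1.2, 1.2, -0.4]
grip_width: 0.085
grasp_force: 0.0
```

Call:
carry_out(increments=[8.5, 0, 0, 1, -0.1, 8.5, 0, 0, 1, -0.1, 8.5, 0, 0, 1, -0.1, 8.5, 0, 0, 1, -0.1, 8.5, 0, 0, 1, -0.1])

```text
clock: 2.88
eef_pos: [0.433, -0.0424, 0.1811]
tool_rot: [-0.112, 0.994, -0.0, 0.0]
ft_force: [-0.5, 0.5, -0.3]
grip_width: 0.0853
grasp_force: 0.0
```

```bash
cat >> h.py <<'E'
def togo(target, yaw_y=None):
    """target world TCP; yaw_y: wanted world angle (deg) of the tool y axis"""
    o=bot.get_obs(); T=R.from_quat(o["tool_rot"]).as_matrix()
    print("t",round(o["clock"],2),"tcp",np.round(o["eef_pos"],4),"tool y deg",round(np.degrees(np.arctan2(T[1,1],T[0,1])),2),"tz",np.round(T[:,2],3),"F",np.round(o["ft_force"],1),"M",np.round(o["ft_torque"],2),"w",round(o["grip_width"],4),"q",np.round(o["joint_pos"],2))
    print("tool shift cm",np.round(100*T.T@(np.array(target)-o["eef_pos"]),2), "turn", None if yaw_y is None else round(-np.radians((yaw_y-np.degrees(np.arctan2(T[1,1],T[0,1]))+180)%360-180),3))
E
python3 - <<'E'
from h import *
togo([.433,-.043,.037],102.7)
c=bot.camera("top"); cv2.imwrite("pics/t1.png",cv2.resize(c["pixels"][120:280,190:430],None,fx=3,fy=3,interpolation=cv2.INTER_CUBIC))
E
```

```text
t 2.88 tcp [ 0.433  -0.0424  0.1811] tool y deg 102.91 tz [ 0. -0. -1.] F [-0.5  0.5 -0.3] M [ 0.04 -0.02  0.02] w 0.0853 q [-0.1   0.14 -0.25  1.18  0.   -0.32]
tool shift cm [ 0.02 -0.05 14.41] turn 0.004
```

View pics/t1.png

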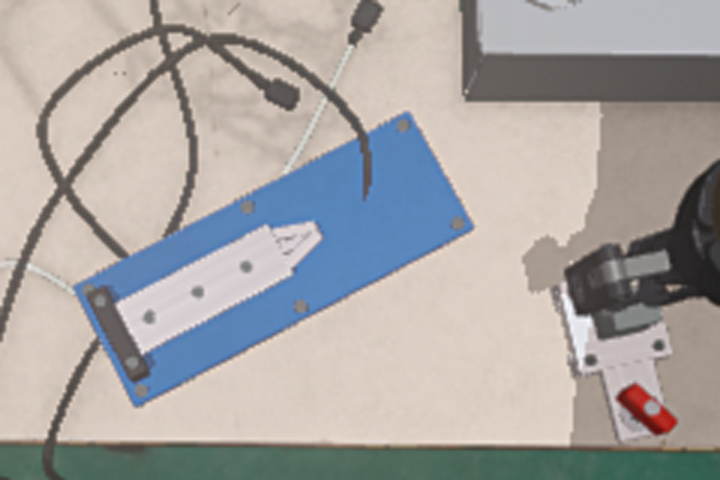

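The crop shows the gripper over the carrier at (625,300). A thin cable end lies on the plate's +x edge near (367,190); I'll check its height. Descending to grasp now.

Call:
carry_out(increments=[8.5, 0, 0, 4, 0, 8.5, 0, 0, 4, 0, 8.5, 0, 0, 3, 0, 8.5, 0, 0, 2, 0, 8.5, 0, 0, 1.4, 0])

```text
clock: 3.55
eef_pos: [0.4326, -0.0423, 0.0365]
tool_rot: [-0.11, 0.994, 0.0, -0.001]
ft_force: [-0.0, 0.1, 0.2]
grip_width: 0.0851
grasp_force: 0.0
```

Call:
carry_out(increments=[2.0, 0, 0, 0, 0, 2.0, 0, 0, 0, 0, 2.0, 0, 0, 0, 0, 2.0, 0, 0, 0, 0, 2.0, 0, 0, 0, 0])

```text
clock: 4.18
eef_pos: [0.434, -0.0423, 0.0383]
tool_rot: [-0.111, 0.994, -0.0, 0.001]
ft_force: [-1.1, 0.4, 5.9]
grip_width: 0.0293
grasp_force: 60.2
```

Run:
```python
from h import *
togo([.433,-.043,.037],102.7)
c=bot.camera("top")
# cable on plate: rail coords
P=cloud(c); a=np.radians(28.6); O=np.array([.4751,.1745]); ex=np.array([np.cos(a),np.sin(a)]); ey=np.array([-ex[1],ex[0]])
px=c["pixels"][c["range_z"]>0].astype(int)
r=np.stack([(P[:,:2]-O)@ex,(P[:,:2]-O)@ey,P[:,2]],1)*1000
def stat(m,n): print(n,m.sum(),r[m].min(0).round(1),r[m].max(0).round(1),np.median(r[m],0).round(1))
ins=(abs(r[:,0])<44)&(r[:,1]<-34)&(r[:,1]>-124)&(r[:,2]<40)
stat(ins,"landing"); dark=ins&(px.max(1)<90); stat(dark,"dark")
top=(abs(r[:,2]-26)<2.5)&(abs(r[:,0])<24)&(r[:,1]<0+90)&(r[:,1]>5); stat(top,"railtop")
pl=(abs(r[:,2]-9.5)<2.5)&(abs(r[:,0])<60)&(abs(r[:,1])<140);stat(pl,"plate")
print(cv2.minAreaRect((r[top][:,:2]).astype(np.float32)))
blue=(px[:,0]>px[:,2]+60)&(abs(r[:,2]-9.5)<3)&(abs(r[:,0])<70)&(abs(r[:,1])<150)
print("blue",cv2.minAreaRect((r[blue][:,:2]).astype(np.float32)))
```

```text
t 4.17 tcp [ 0.434  -0.0423  0.0383] tool y deg 102.73 tz [ 0.002  0.    -1.   ] F [-1.1  0.4  5.9] M [ 0.2   0.12 -0.04] w 0.0293 q [-0.1   0.31 -0.47  0.8   0.   -0.32]
tool shift cm [ 0.11 -0.04  0.13] turn 0.0
landing 2004 [ -44. -124.    3.] [ 43.9 -34.1  15.6] [ -0.7 -78.8   9.4]
dark 1 [ 41.7 -88.6  13.6] [ 41.7 -88.6  13.6] [ 41.7 -88.6  13.6]
railtop 686 [-19.5   5.6  23.5] [17.3 89.8 28.5] [-1.1 47.7 25.6]
plate 3638 [ -46.4 -125.7    7. ] [ 59.4 138.3  12. ] [ -4.3 -30.7   9.4]
((-1.0615921020507812, 47.70447540283203), (36.76513671875, 84.25682067871094), 0.10325711220502853)
blue ((-1.4629249572753906, -0.6796951293945312), (88.46424102783203, 247.70834350585938), 0.0007065898389555514)
```

Call:
carry_out(increments=[2.0, 0, 0, -1, 0, 2.0, 0, 0, -2, 0, 2.0, 0, 0, -3, 0, 2.0, 0, 0, -2, -0.1, 2.0, 0, 0, 0, -0.177])

```text
clock: 4.85
eef_pos: [0.4338, -0.0426, 0.119]
tool_rot: [-0.25, 0.968, -0.001, 0.001]
ft_force: [0.1, -0.7, -2.5]
grip_width: 0.0295
grasp_force: 59.5
```

Run:
```python
from h import *
togo([.434,.0925,.118],118.6)
c=bot.camera("top"); z=c["range_z"]; K=c["mtx"]; Rm,e=pose(c)
a=np.radians(28.6); O=np.array([.4744,.1733]); ex=np.array([np.cos(a),np.sin(a)]); ey=np.array([-ex[1],ex[0]])
# sample along cable and beside it
for xr in (60,44,36,28,20,12,5,-5):
    yr=-88+(36-xr)*14/27
    for dy in (-20,-6,0,6):
        p=np.array([*(O+(xr*ex+(yr+dy)*ey)/1000),.010]); q=Rm.T@(p-e); u,v=(K@q/q[2])[:2].round().astype(int)
        zz=z[v-1:v+2,u-1:u+2]; h=[(Rm@(np.array([(uu-K[0,2])/K[0,0],(vv-K[1,2])/K[1,1],1])*z[vv,uu])+e)[2]*1000 for uu in (u-1,u,u+1) for vv in (v-1,v,v+1) if z[vv,uu]>0]
        print(xr,round(yr+dy),(u,v),c["pixels"][v,u],"z",np.round(np.median(h),1),np.round(np.max(h),1))
```

```text
t 4.85 tcp [ 0.4338 -0.0426  0.119 ] tool y deg 118.91 tz [ 0.003 -0.001 -1.   ] F [ 0.1 -0.7 -2.5] M [-0.04 -0.02  0.07] w 0.0295 q [-0.1   0.2  -0.36  1.01 -0.   -0.6 ]
tool shift cm [-6.55 11.82  0.1 ] turn 0.005
60 -120 (np.int64(320), np.int64(150)) [188 200 213] z -0.8 1.7
60 -106 (np.int64(314), np.int64(154)) [192 203 217] z -0.5 2.4
60 -100 (np.int64(311), np.int64(155)) [185 197 212] z -0.4 2.0
60 -94 (np.int64(309), np.int64(156)) [190 200 214] z -1.8 0.9
44 -112 (np.int64(320), np.int64(159)) [154 155 167] z 2.0 11.5
44 -98 (np.int64(314), np.int64(163)) [180 145 131] z 8.3 11.8
44 -92 (np.int64(312), np.int64(164)) [182 143 126] z 9.8 13.8
44 -86 (np.int64(309), np.int64(165)) [ 92  97 106] z 9.2 12.3
36 -108 (np.int64(321), np.int64(164)) [184 133  88] z 9.5 11.1
36 -94 (np.int64(314), np.int64(167)) [185 133  89] z 7.9 11.8
36 -88 (np.int64(312), np.int64(168)) [111  96  96] z 10.3 12.1
36 -82 (np.int64(309), np.int64(170)) [184 132  87] z 10.6 13.1
28 -104 (np.int64(321), np.int64(168)) [182 131  89] z 8.9 13.7
28 -90 (np.int64(314), np.int64(171)) [189 134  89] z 10.
[... 437 characters left out ...]
.4 12.4
12 -82 (np.int64(315), np.int64(180)) [189 134  88] z 10.4 13.2
12 -76 (np.int64(312), np.int64(182)) [104  93  93] z 11.1 12.6
12 -70 (np.int64(309), np.int64(183)) [189 135  89] z 9.4 13.9
5 -92 (np.int64(321), np.int64(181)) [186 133  89] z 9.9 12.0
5 -78 (np.int64(315), np.int64(184)) [185 132  88] z 10.0 13.7
5 -72 (np.int64(312), np.int64(186)) [187 132  90] z 8.5 11.4
5 -66 (np.int64(309), np.int64(187)) [186 132  88] z 10.7 12.5
-5 -87 (np.int64(321), np.int64(187)) [186 133  90] z 8.3 11.4
-5 -73 (np.int64(315), np.int64(190)) [186 133  90] z 8.9 11.2
-5 -67 (np.int64(312), np.int64(191)) [187 134  90] z 9.9 10.8
-5 -61 (np.int64(309), np.int64(193)) [186 134  89] z 8.7 11.0
```

Call:
carry_out(increments=[2.0, -2.2, 3.9, 0, 0.005, 2.0, -2.2, 3.9, 0, 0, 2.0, -2.2, 4.0, 0, 0, 2.0, -3.7, -2.0, 0, 0, 2.0, -3.7, -2.0, 0, 0])

```text
clock: 5.52
eef_pos: [0.5189, 0.0937, 0.1169]
tool_rot: [-0.245, 0.97, -0.0, -0.001]
ft_force: [0.9, 0.5, -2.7]
grip_width: 0.0297
grasp_force: 60.9
```

Call:
carry_out(increments=[2.0, 0, 0, 2, 0, 2.0, 0, 0, 2, 0, 2.0, 0, 0, 0, 0, 2.0, 0, 0, 0, 0, 2.0, 0, 0, 0, 0])

```text
clock: 6.15
eef_pos: [0.5197, 0.0928, 0.0783]
tool_rot: [-0.244, 0.97, -0.0, 0.001]
ft_force: [0.1, -0.4, -4.0]
grip_width: 0.0293
grasp_force: 61.0
```

Run:
```python
from h import *
togo([.5189,.0928,.0495],118.6)
c=bot.camera("top"); cv2.imwrite("pics/t2.png",cv2.resize(c["pixels"][120:280,190:430],None,fx=3,fy=3,interpolation=cv2.INTER_CUBIC))
for n in ("top","scene"):
    if n=="scene": c=bot.camera(n); cv2.imwrite("pics/s2.png",cv2.resize(c["pixels"][140:300,190:430],None,fx=3,fy=3,interpolation=cv2.INTER_CUBIC))
    for t in ("place_of",):
        for r in bot.place_of(c,"roller_carrier_grip")[:1]: print(n,r["p"],w(c,r["xyz"]))
    for r in bot.find_in(c,"clamp_knob")[:1]: print("knob",r["p"],w(c,r["xyz"]))
    m=bot.regions_of(c,"roller_carrier_grip")
    if m:
        P=cloud(c,m[0]["mask"]); zs=P[:,2]; print(np.histogram(zs,bins=np.arange(.03,.16,.005)))
        Q=P[(zs>.061)&(zs<.0705)+0>0]; print(len(Q),cv2.minAreaRect((Q[:,:2]*1000).astype(np.float32)) if len(Q)>5 else "")
```

```text
t 6.15 tcp [0.5197 0.0928 0.0783] tool y deg 118.29 tz [ 0.002  0.    -1.   ] F [ 0.1 -0.4 -4. ] M [-0.01 -0.02  0.02] w 0.0293 q [ 0.18  0.41 -0.18  0.98 -0.   -0.32]
tool shift cm [0.08 0.04 2.88] turn -0.005
top 0.77 [0.51977521 0.09609256 0.09672077]
knob 0.49 [0.46350806 0.07174315 0.09026825]
(array([115, 139,   4,   0,   0,   0,   0,   0,   0,   0,   0,   0,   0,
         0,   0,   0,   0,   0,   0,   0,   0,   0,   0,   0,   0]), array([0.03 , 0.035, 0.04 , 0.045, 0.05 , 0.055, 0.06 , 0.065, 0.07 ,
       0.075, 0.08 , 0.085, 0.09 , 0.095, 0.1  , 0.105, 0.11 , 0.115,
       0.12 , 0.125, 0.13 , 0.135, 0.14 , 0.145, 0.15 , 0.155]))
0 
scene 0.83 [0.51443296 0.08938611 0.09381568]
knob 0.52 [0.46206663 0.05883513 0.09873156]
(array([  0,   3,  32,  35,  23,  24, 100, 581,  92,  33,  37,  47,  44,
       105,  53,  31,  27,  41, 100,   1,   0,   0,   1,   1,   0]), array([0.03 , 0.035, 0.04 , 0.045, 0.05 , 0.055, 0.06 , 0.065, 0.07 ,
       0.075, 0.08 , 0.085, 0.09 , 0.095, 0.1  , 0.105, 0.11 , 0.115,
       0.12 , 0.125, 0.13 , 0.135, 0.14 , 0.145, 0.15 , 0.155]))
684 ((497.8312683105469, 79.22259521484375), (110.26817321777344, 60.71208572387695), 27.007583618164062)
```

View pics/s2.png

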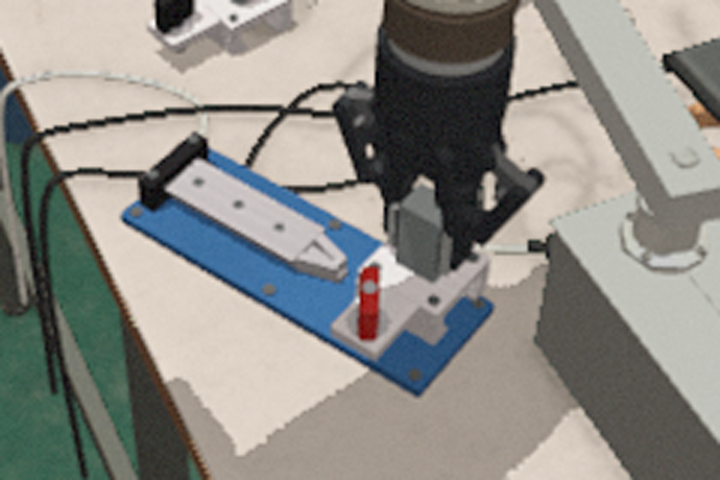

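The scene crop shows the carrier level and aligned above the bare landing, with the knob at (370,300) on the -x side and the nose at (335,262). Lowering.

Call:
carry_out(increments=[2.0, 0.1, 0, 1, -0.005, 2.0, 0, 0, 1, 0, 2.0, 0, 0, 0.5, 0, 2.0, 0, 0, 0.4, 0, 2.0, 0, 0, 0, 0])

```text
clock: 7.18
eef_pos: [0.5183, 0.0923, 0.0484]
tool_rot: [-0.247, 0.969, -0.0, 0.0]
ft_force: [0.3, 0.3, -2.9]
grip_width: 0.0294
grasp_force: 61.3
```

Run:
```python
from h import *
togo([.5189,.0928,.0485],118.6)
a=np.radians(28.6);ey=np.array([-np.sin(a),np.cos(a)]);O=np.array([.4744,.1733])
for y in (-30,75): print(y); togo([*(O+ey*y/1000),.049],118.6)
```

```text
t 7.17 tcp [0.5183 0.0923 0.0484] tool y deg 118.6 tz [ 0.  0. -1.] F [ 0.3  0.3 -2.9] M [ 0.05 -0.05 -0.04] w 0.0294 q [ 0.18  0.44 -0.21  0.91 -0.   -0.32]
tool shift cm [-0.08  0.02 -0.01] turn 0.0
-30
t 7.17 tcp [0.5183 0.0923 0.0484] tool y deg 118.6 tz [ 0.  0. -1.] F [ 0.3  0.3 -2.9] M [ 0.05 -0.05 -0.04] w 0.0294 q [ 0.18  0.44 -0.21  0.91 -0.   -0.32]
tool shift cm [-0.02  6.22 -0.06] turn 0.0
75
t 7.17 tcp [0.5183 0.0923 0.0484] tool y deg 118.6 tz [ 0.  0. -1.] F [ 0.3  0.3 -2.9] M [ 0.05 -0.05 -0.04] w 0.0294 q [ 0.18  0.44 -0.21  0.91 -0.   -0.32]
tool shift cm [-0.02 16.72 -0.06] turn 0.0
```

Call:
carry_out(increments=[2.0, 0, 0, 0.05, 0, 2.0, 0, 0, 0.05, 0, 2.0, 0, 0, 0, 0, 2.0, 0, 0, 0, 0, 2.0, 0, 0, 0, 0])

```text
clock: 7.8
eef_pos: [0.5183, 0.0923, 0.0483]
tool_rot: [-0.247, 0.969, -0.0, 0.0]
ft_force: [-3.7, -1.4, 5.6]
grip_width: 0.0292
grasp_force: 62.3
```

Call:
carry_out(increments=[2.0, 0, 0, -0.05, 0, 2.0, 0, 1.2, 0, 0, 2.0, 0, 1.2, 0, 0, 2.0, 0, 1.2, 0, 0, 2.0, 0, 0, 0, 0])

```text
clock: 8.43
eef_pos: [0.5006, 0.1259, 0.0483]
tool_rot: [-0.248, 0.969, 0.001, 0.001]
ft_force: [-0.9, 1.4, 5.5]
grip_width: 0.0289
grasp_force: 62.2
```

Call:
carry_out(increments=[2.0, 0, 0.7, 0, 0, 2.0, 0, 0.7, 0, 0, 2.0, 0, 0.7, 0, 0, 2.0, 0, 0.7, 0, 0, 2.0, 0, 0, 0, 0])

```text
clock: 9.05
eef_pos: [0.4878, 0.149, 0.0483]
tool_rot: [-0.247, 0.969, -0.0, 0.001]
ft_force: [0.3, -2.0, 5.6]
grip_width: 0.0293
grasp_force: 62.3
```

Run:
```python
from h import *
a=np.radians(28.6);ey=np.array([-np.sin(a),np.cos(a)]);O=np.array([.4744,.1733])
togo([*(O+ey*.075),.0485],118.6)
c=bot.camera("scene"); cv2.imwrite("pics/s3.png",cv2.resize(c["pixels"][160:280,210:390],None,fx=4,fy=4,interpolation=cv2.INTER_CUBIC))
```

```text
t 9.05 tcp [0.4878 0.149  0.0483] tool y deg 118.62 tz [ 0.001  0.    -1.   ] F [ 0.3 -2.   5.6] M [-0.35 -0.26 -0.06] w 0.0293 q [ 0.3   0.42 -0.26  0.89 -0.   -0.2 ]
tool shift cm [ 1.000e-02  1.028e+01 -2.000e-02] turn 0.0
```

View pics/s3.png

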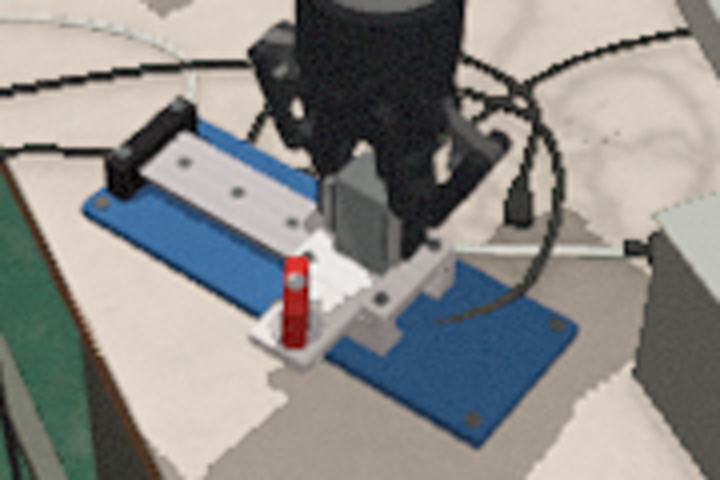

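The carrier's leading edge is over the nose at crop (320,255), with no side force. Sliding on.

Call:
carry_out(increments=[2.0, 0, 0.8, -0.03, 0, 2.0, 0, 1.0, 0, 0, 2.0, 0, 1.0, 0, 0, 2.0, 0, 1.0, 0, 0, 2.0, 0, 0, 0, 0])

```text
clock: 9.72
eef_pos: [0.4686, 0.1834, 0.0483]
tool_rot: [-0.248, 0.969, 0.001, -0.0]
ft_force: [0.6, -0.0, 5.7]
grip_width: 0.0294
grasp_force: 62.3
```

Call:
carry_out(increments=[2.0, 0, 1.2, 0, 0, 2.0, 0, 1.2, 0, 0, 2.0, 0, 1.2, 0, 0, 2.0, 0, 1.2, 0, 0, 2.0, 0, 0, 0, 0])

```text
clock: 10.35
eef_pos: [0.4453, 0.2256, 0.0483]
tool_rot: [-0.248, 0.969, 0.001, -0.0]
ft_force: [0.6, -0.7, 6.4]
grip_width: 0.0295
grasp_force: 62.3
```

Run:
```python
from h import *
a=np.radians(28.6);ey=np.array([-np.sin(a),np.cos(a)]);O=np.array([.4744,.1733])
togo([*(O+ey*.075),.0485],118.6)
```

```text
t 10.35 tcp [0.4453 0.2256 0.0483] tool y deg 118.7 tz [-0.001  0.002 -1.   ] F [ 0.6 -0.7  6.4] M [-0.12 -0.21 -0.04] w 0.0295 q [ 0.47  0.4  -0.29  0.88  0.   -0.03]
tool shift cm [-0.05  1.51 -0.01] turn 0.002
```

Call:
carry_out(increments=[2.0, 0, 0.6, 0, 0, 2.0, 0, 0.5, 0, 0, 2.0, 0, 0.1, 0, 0, 2.0, 0, 0.1, 0, 0, 2.0, 0, 0, 0, 0])

```text
clock: 10.98
eef_pos: [0.4398, 0.2357, 0.0483]
tool_rot: [-0.247, 0.969, -0.0, 0.0]
ft_force: [1.5, -3.8, 6.6]
grip_width: 0.0294
grasp_force: 62.2
```

Call:
carry_out(increments=[2.0, 0, 0.1, 0, 0, 2.0, 0, 0.1, 0, 0, 2.0, 0, 0.05, 0, 0, 2.0, 0, 0.05, 0, 0, 2.0, 0, 0, 0, 0])

```text
clock: 11.6
eef_pos: [0.4385, 0.2382, 0.0483]
tool_rot: [-0.247, 0.969, -0.0, 0.0]
ft_force: [1.7, -4.6, 5.6]
grip_width: 0.0298
grasp_force: 62.2
```

Call:
carry_out(increments=[2.0, 0, 0.05, 0, 0, 2.0, 0, 0.05, 0, 0, 2.0, 0, 0.05, 0, 0, 2.0, 0, 0.05, 0, 0, 2.0, 0, 0, 0, 0])

```text
clock: 12.22
eef_pos: [0.4375, 0.2399, 0.0483]
tool_rot: [-0.247, 0.969, -0.0, 0.0]
ft_force: [1.9, -3.9, 6.2]
grip_width: 0.0296
grasp_force: 62.3
```

Run:
```python
from h import *
a=np.radians(28.6);ey=np.array([-np.sin(a),np.cos(a)]);O=np.array([.4744,.1733])
togo([*(O+ey*.075),.0485],118.6)
c=bot.camera("scene"); cv2.imwrite("pics/s4.png",cv2.resize(c["pixels"][160:260,220:350],None,fx=6,fy=6,interpolation=cv2.INTER_CUBIC)[:600])
```

```text
t 12.22 tcp [0.4375 0.2399 0.0483] tool y deg 118.61 tz [ 0.    -0.001 -1.   ] F [ 1.9 -3.9  6.2] M [-0.71 -0.5  -0.1 ] w 0.0296 q [ 0.5   0.4  -0.29  0.88 -0.    0.  ]
tool shift cm [-0.05 -0.11 -0.02] turn 0.0
```

View pics/s4.png

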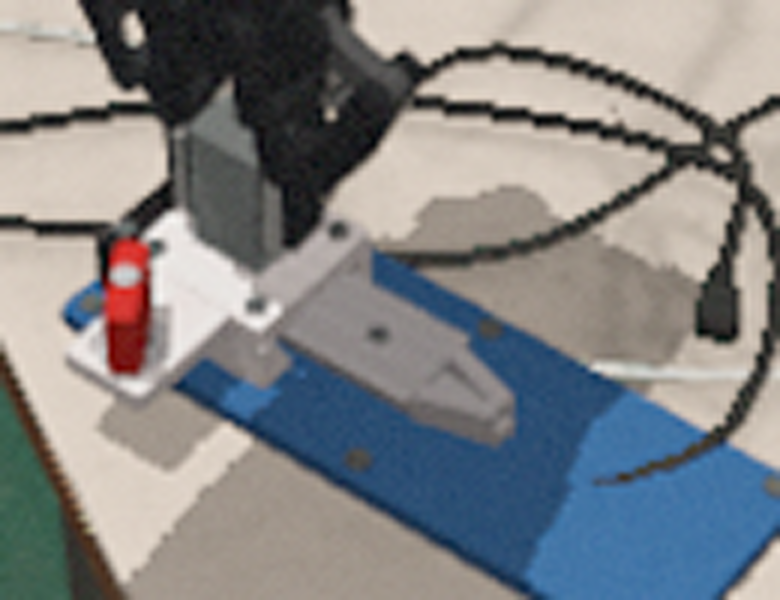

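The carrier is on the rail almost at the stop (black stop at crop (120,235)). There's no stop force yet, so I'll keep going.

Call:
carry_out(increments=[2.0, 0, 0.05, 0, 0, 2.0, 0, 0.05, 0, 0, 2.0, 0, 0.05, 0, 0, 2.0, 0, 0.05, 0, 0, 2.0, 0, 0, 0, 0])

```text
clock: 12.9
eef_pos: [0.4373, 0.2405, 0.0484]
tool_rot: [-0.247, 0.969, -0.002, 0.001]
ft_force: [3.6, -7.7, 6.2]
grip_width: 0.0291
grasp_force: 62.3
```

Call:
carry_out(increments=[2.0, 0, 0.05, 0, 0, 2.0, 0, 0.05, 0, 0, 2.0, 0, 0.05, 0, 0, 2.0, 0, 0, 0, 0, 2.0, 0, 0, 0, 0])

```text
clock: 13.52
eef_pos: [0.4372, 0.2406, 0.0485]
tool_rot: [-0.247, 0.969, -0.003, 0.001]
ft_force: [5.0, -11.2, 6.7]
grip_width: 0.0294
grasp_force: 62.4
```

Run:
```python
from h import *
togo([.4373,.2405,.0485],118.6)
```

```text
t 13.53 tcp [0.4372 0.2406 0.0485] tool y deg 118.56 tz [ 0.004 -0.006 -1.   ] F [  5.  -11.2   6.7] M [-2.15 -1.25  0.32] w 0.0294 q [ 0.51  0.4  -0.29  0.88 -0.01  0.01]
tool shift cm [-0.   -0.01  0.  ] turn -0.001
```

Motion has stopped and the force is rising, so the carrier is home. Release, rise, and check where the knob is.

Call:
carry_out(increments=[7.0, 0, -0.1, 0, 0, 7.0, 0, -0.1, 0, 0, 7.0, 0, 0, 0, 0, 7.0, 0, 0, 0, 0, 7.0, 0, 0, 0, 0])

```text
clock: 14.15
eef_pos: [0.4368, 0.2412, 0.048]
tool_rot: [-0.247, 0.969, 0.0, -0.0]
ft_force: [0.5, 0.4, 0.0]
grip_width: 0.0697
grasp_force: 0.0
```

Call:
carry_out(increments=[7.0, 0, 0, -2, 0, 7.0, 0, 0, -3, 0, 7.0, 0, 0, -3, 0, 6.0, 0, 0, 0, -0.15, 4.5, 0, 0, 0, -0.15])

```text
clock: 14.78
eef_pos: [0.4373, 0.2413, 0.1288]
tool_rot: [-0.391, 0.92, 0.0, 0.001]
ft_force: [-0.2, 0.2, 0.3]
grip_width: 0.0455
grasp_force: 0.0
```

Run:
```python
from h import *
c=bot.camera("top")
a=np.radians(28.6);ex=np.array([np.cos(a),np.sin(a)]);ey=np.array([-ex[1],ex[0]]);O=np.array([.4744,.1733])
m=bot.regions_of(c,"clamp_knob"); print([x["p"] for x in m],[w(c,r["xyz"]) for r in bot.find_in(c,"clamp_knob")[:2]])
P=cloud(c); px=c["pixels"][c["range_z"]>0].astype(int)
red=(px[:,2]>px[:,1]+70)&(px[:,2]>px[:,0]+70)&(np.linalg.norm(P[:,:2]-[.3845,.2119],axis=1)<.05)
Q=P[red&(P[:,2]>.055)]; print("red",red.sum(),len(Q)); 
if len(Q)>5: print(cv2.minAreaRect((Q[:,:2]*1000).astype(np.float32)))
r=np.stack([(P[:,:2]-O)@ex,(P[:,:2]-O)@ey,P[:,2]],1)*1000
for n,lo,hi in(("saddle",36.5,42),):
    s=(r[:,2]>lo)&(r[:,2]<hi)&(abs(r[:,0]+20)<80)&(r[:,1]>20)&(r[:,1]<104)&(px.min(1)>110); print(n,s.sum(),cv2.minAreaRect(r[s][:,:2].astype(np.float32)),np.percentile(r[s],[1,99],axis=0).round(1))
for r2 in bot.place_of(c,"roller_carrier_grip")[:1]: p=w(c,r2["xyz"]); print(p,(p[:2]-O)@ex,(p[:2]-O)@ey)
togo([.3845,.2119,.045],153)
cv2.imwrite("pics/t5.png",cv2.resize(c["pixels"][180:270,190:310],None,fx=6,fy=6,interpolation=cv2.INTER_CUBIC))
```

```text
[] []
red 0 0Traceback (most recent call last):
  File "<stdin>", line 11, in <module>
    return _quantile_unchecked(
        a, q, axis, out, overwrite_input, method, keepdims, weights)
    return _ureduce(a,
                    func=_quantile_ureduce_func,
    ...<5 lines>...
                    overwrite_input=overwrite_input,
                    method=method)
    r = func(a, **kwargs)
    result = _quantile(arr,
                       quantiles=q,
    ...<2 lines>...
                       out=out,
                       weights=wgt)
    slices_having_nans = np.isnan(arr[-1, ...])
                                  ~~~^^^^^^^^^
IndexError: index -1 is out of bounds for axis 0 with size 0
```

The arm hides it from the top camera, so I'll use the scene camera.

Run:
```python
from h import *
np.set_printoptions(precision=4,suppress=True)
togo([.3845,.2119,.045],153)
c=bot.camera("scene")
cv2.imwrite("pics/s5.png",cv2.resize(c["pixels"][170:260,210:330],None,fx=6,fy=6,interpolation=cv2.INTER_CUBIC))
a=np.radians(28.6);ex=np.array([np.cos(a),np.sin(a)]);ey=np.array([-ex[1],ex[0]]);O=np.array([.4744,.1733])
print([(x["p"],w(c,x["xyz"])) for x in bot.find_in(c,"clamp_knob")[:2]])
P=cloud(c); px=c["pixels"][c["range_z"]>0].astype(int)
red=(px[:,2]>px[:,1]+60)&(px[:,2]>px[:,0]+60)&(np.linalg.norm(P[:,:2]-[.3845,.2119],axis=1)<.05)
for lo,hi in((.045,.075),(.068,.076)):
    Q=P[red&(P[:,2]>lo)&(P[:,2]<hi)]; print("red",len(Q),Q.mean(0) if len(Q) else "", cv2.minAreaRect((Q[:,:2]*1000).astype(np.float32)) if len(Q)>5 else "")
r=np.stack([(P[:,:2]-O)@ex,(P[:,:2]-O)@ey,P[:,2]],1)*1000
s=(abs(r[:,2]-39)<2.5)&(abs(r[:,0]+20)<80)&(r[:,1]>20)&(r[:,1]<106)
print("saddle",s.sum(),cv2.minAreaRect(r[s][:,:2].astype(np.float32)) if s.any() else "")
for r2 in bot.place_of(c,"roller_carrier_grip")[:1]: p=w(c,r2["xyz"]); print(p,(p[:2]-O)@ex,(p[:2]-O)@ey)
```

```text
t 14.93 tcp [0.4369 0.2411 0.1281] tool y deg 135.65 tz [-0.  0. -1.] F [0.1 0.3 0.3] M [ 0.04  0.02 -0.05] w 0.0448 q [ 0.5   0.31 -0.18  1.08  0.   -0.29]
tool shift cm [5.75 1.71 8.31] turn -0.303
[(0.58, array([0.3859, 0.2051, 0.0633]))]
red 121 [0.3817 0.2024 0.0645] ((384.4813232421875, 209.20957946777344), (40.27151870727539, 12.038851737976074), 61.109066009521484)
red 58 [0.3839 0.2071 0.07  ] ((384.3061828613281, 207.7113494873047), (35.661434173583984, 10.8750638961792), 60.380287170410156)
saddle 499 ((-25.539836883544922, 74.46220397949219), (106.22611999511719, 61.65178298950195), 0.7033965587615967)
[0.4341 0.237  0.0633] -0.004858819767181673 0.07520534550539354
```

View pics/s5.png

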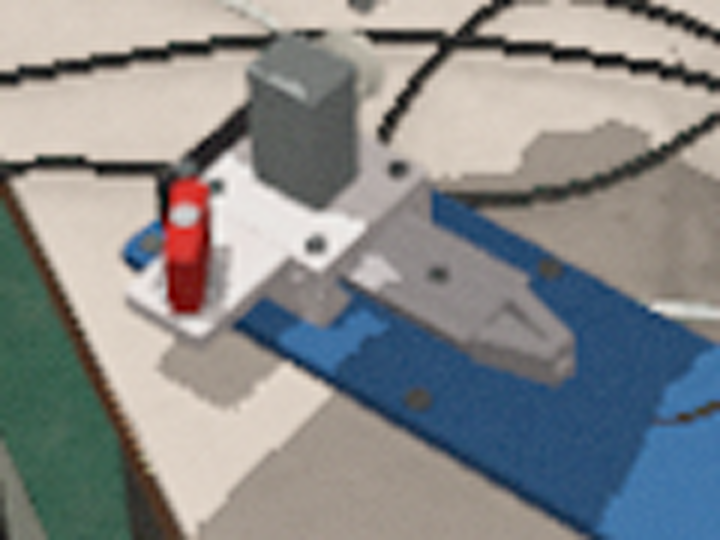

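The crop shows the carrier against the stop with the knob bar at (188,240). Measured saddle centre is rail y ≈ 74.5 mm and the bar is at about 61°. Moving over the knob.

Call:
carry_out(increments=[4.5, 2.9, 0.8, 0, 0, 4.5, 2.9, 0.8, 0, 0, 4.5, 0, 0, 0, -0.14, 4.5, 0, 0, 1.5, -0.13, 4.5, 0, 0, 1.5, 0])

```text
clock: 15.7
eef_pos: [0.3853, 0.2107, 0.098]
tool_rot: [-0.509, 0.861, -0.0, 0.0]
ft_force: [0.1, -0.5, -0.6]
grip_width: 0.0451
grasp_force: 0.0
```

Call:
carry_out(increments=[4.5, 0, 0, 2, 0, 4.5, 0, 0, 1.5, 0, 4.5, 0, 0, 1.2, 0, 4.5, 0, 0, 0.5, 0, 4.5, 0, 0, 0, 0])

```text
clock: 16.32
eef_pos: [0.385, 0.2106, 0.046]
tool_rot: [-0.509, 0.861, 0.0, -0.0]
ft_force: [-0.2, 0.0, -0.6]
grip_width: 0.0448
grasp_force: 0.0
```

Run:
```python
from h import *
togo([.3845,.2112,.046],151)
```

```text
t 16.32 tcp [0.385  0.2106 0.046 ] tool y deg 151.25 tz [-0. -0. -1.] F [-0.2  0.  -0.6] M [-0.03  0.    0.06] w 0.0448 q [ 0.5   0.3  -0.45  0.82  0.   -0.57]
tool shift cm [-0.03  0.07 -0.  ] turn 0.004
```

Call:
carry_out(increments=[0.5, 0, 0, 0, 0, 0.5, 0, 0, 0, 0, 0.5, 0, 0, 0, 0, 0.5, 0, 0, 0, 0, 0.5, 0, 0, 0, 0])

```text
clock: 16.95
eef_pos: [0.3853, 0.2109, 0.0466]
tool_rot: [-0.51, 0.86, 0.0, 0.0]
ft_force: [-2.7, 0.7, 5.2]
grip_width: 0.0111
grasp_force: 60.0
```

Run:
```python
from h import *
togo([.3845,.2112,.046],151)
```

```text
t 16.95 tcp [0.3853 0.2109 0.0466] tool y deg 151.26 tz [ 0.001  0.001 -1.   ] F [-2.7  0.7  5.2] M [-0.01  0.24  0.  ] w 0.0111 q [ 0.5   0.3  -0.45  0.82  0.   -0.57]
tool shift cm [0.01 0.09 0.06] turn 0.005
```

Call:
carry_out(increments=[0.5, 0, 0, 0, 0.12, 0.5, 0, 0, 0, 0.12, 0.5, 0, 0, 0, 0.12, 0.5, 0, 0, 0, 0.12, 0.5, 0, 0, 0, 0.12])

```text
clock: 17.58
eef_pos: [0.3851, 0.211, 0.0466]
tool_rot: [-0.231, 0.973, 0.0, 0.0]
ft_force: [-2.0, 0.9, 6.1]
grip_width: 0.0109
grasp_force: 60.1
```

Call:
carry_out(increments=[0.5, 0, 0, 0, 0.12, 0.5, 0, 0, 0, 0.12, 0.5, 0, 0, 0, 0.12, 0.5, 0, 0, 0, 0.12, 0.5, 0, 0, 0, 0])

```text
clock: 18.2
eef_pos: [0.3852, 0.211, 0.0466]
tool_rot: [0.006, 1.0, 0.0, 0.0]
ft_force: [-1.9, -0.0, 5.9]
grip_width: 0.0112
grasp_force: 60.1
```

Run:
```python
from h import *
togo([.3853,.2109,.046],78.5)
```

```text
t 18.2 tcp [0.3852 0.211  0.0466] tool y deg 89.35 tz [ 0.001  0.001 -1.   ] F [-1.9 -0.   5.9] M [ 0.07  0.33 -0.07] w 0.0112 q [ 0.5   0.3  -0.45  0.82  0.    0.51]
tool shift cm [-0.01 -0.01  0.06] turn 0.189
```

Call:
carry_out(increments=[0.5, 0, 0, 0, 0.08, 0.5, 0, 0, 0, 0.06, 0.5, 0, 0, 0, 0.04, 0.5, 0, 0, 0, 0.03, 0.5, 0, 0, 0, 0])

```text
clock: 18.82
eef_pos: [0.3854, 0.2114, 0.0466]
tool_rot: [0.11, 0.994, 0.001, 0.0]
ft_force: [-1.4, 2.2, 5.5]
grip_width: 0.0108
grasp_force: 60.1
```

Run:
```python
from h import *
togo([.3853,.2109,.046],78.5)
```

```text
t 18.82 tcp [0.3854 0.2114 0.0466] tool y deg 77.38 tz [ 0.001  0.002 -1.   ] F [-1.4  2.2  5.5] M [0.48 0.3  0.06] w 0.0108 q [ 0.5   0.3  -0.45  0.82  0.    0.72]
tool shift cm [-0.   -0.05  0.06] turn -0.019
```

Call:
carry_out(increments=[0.5, 0, 0, 0, 0.03, 0.5, 0, 0, 0, 0.03, 0.5, 0, 0, 0, 0.03, 0.5, 0, 0, 0, 0, 0.5, 0, 0, 0, 0])

```text
clock: 19.45
eef_pos: [0.3862, 0.2121, 0.0466]
tool_rot: [0.155, 0.988, 0.002, 0.001]
ft_force: [0.4, 5.5, 4.8]
grip_width: 0.011
grasp_force: 60.1
```

Run:
```python
from h import *
togo([.3853,.2109,.046],78.5); print(bot.get_obs()["tau"])
```

```text
t 19.45 tcp [0.3862 0.2121 0.0466] tool y deg 72.22 tz [ 0.002  0.003 -1.   ] F [0.4 5.5 4.8] M [ 1.3  -0.1   0.41] w 0.011 q [ 0.5   0.3  -0.45  0.82  0.    0.81]
tool shift cm [ 0.05 -0.14  0.06] turn -0.11
[ -2.52341107 -31.92341566  16.21419668   1.22714929  -1.47576146
   0.37860252]
```

The stop is felt: 0.41 Nm, and the TCP is being pushed aside. Release, rise and verify.

Call:
carry_out(increments=[4.5, 0, 0, 0, 0, 4.5, 0, 0, 0, 0, 4.5, 0, 0, 0, 0, 4.5, 0, 0, -2, 0, 4.5, 0, 0, -4, 0])

```text
clock: 20.08
eef_pos: [0.3833, 0.2093, 0.105]
tool_rot: [0.155, 0.988, -0.002, -0.002]
ft_force: [-0.1, 1.1, -0.1]
grip_width: 0.0449
grasp_force: 0.0
```

Call:
carry_out(increments=[4.5, 0, 0, -5, 0, 4.5, 0, 0, -5, 0, 4.5, 4, -5, 0, 0, 4.5, 4, -5, 0, 0, 4.5, 0, -6, 0, 0])

```text
clock: 20.7
eef_pos: [0.26, 0.0839, 0.2057]
tool_rot: [0.152, 0.988, -0.0, -0.0]
ft_force: [0.9, -1.7, 0.1]
grip_width: 0.045
grasp_force: 0.0
```

Run:
```python
from h import *
np.set_printoptions(precision=4,suppress=True)
togo([.3845,.2119,.2],78.5)
a=np.radians(28.6);ex=np.array([np.cos(a),np.sin(a)]);ey=np.array([-ex[1],ex[0]]);O=np.array([.4744,.1733])
for n in("scene","top"):
    c=bot.camera(n); 
    x0,y0=(210,170) if n=="scene" else (190,180)
    cv2.imwrite(f"pics/{n}6.png",cv2.resize(c["pixels"][y0:y0+90,x0:x0+120],None,fx=6,fy=6,interpolation=cv2.INTER_CUBIC))
    P=cloud(c); px=c["pixels"][c["range_z"]>0].astype(int); r=np.stack([(P[:,:2]-O)@ex,(P[:,:2]-O)@ey,P[:,2]],1)*1000
    red=(px[:,2]>px[:,1]+60)&(px[:,2]>px[:,0]+60)&(np.linalg.norm(P[:,:2]-[.3845,.2119],axis=1)<.05)&(P[:,2]>.066)
    print(n,"knob rail-frame",red.sum(),cv2.minAreaRect(r[red][:,:2].astype(np.float32)) if red.sum()>5 else "")
    s=(abs(r[:,2]-39)<2)&(abs(r[:,0]+20)<80)&(r[:,1]>20)&(r[:,1]<105); print("saddle",s.sum(),cv2.minAreaRect(r[s][:,:2].astype(np.float32)) if s.sum()>5 else "")
    print([(x["p"],w(c,x["xyz"])) for x in bot.place_of(c,"eye_carrier_grip")[:1]])
```

```text
t 20.7 tcp [0.26   0.0839 0.2057] tool y deg 72.53 tz [-0.    -0.001 -1.   ] F [ 0.9 -1.7  0.1] M [-0.12 -0.07 -0.04] w 0.045 q [ 0.31 -0.21 -0.52  1.26 -0.    0.62]
tool shift cm [-8.04 15.95  0.55] turn -0.104
scene knob rail-frame 78 ((-61.366859436035156, 73.50999450683594), (14.069944381713867, 32.84890365600586), 40.103614807128906)
saddle 385 ((-23.956735610961914, 70.19644165039062), (60.32575607299805, 106.52328491210938), 86.4093246459961)
[(0.92, array([0.5322, 0.4247, 0.0554]))]
top knob rail-frame 94 ((-60.097023010253906, 74.24697875976562), (10.841785430908203, 34.68474578857422), 44.511619567871094)
saddle 651 ((-22.889314651489258, 71.38627624511719), (59.57577133178711, 105.41693878173828), 84.45379638671875)
[(0.82, array([0.5368, 0.4255, 0.0533]))]
```

View pics/scene6.png

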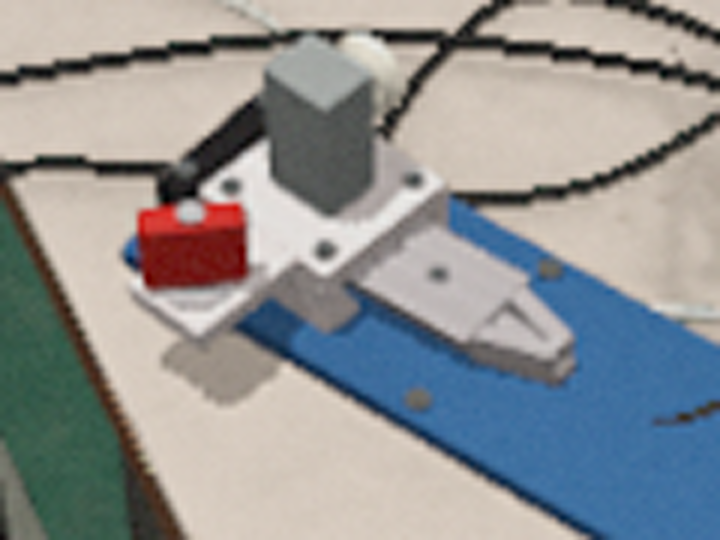

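View pics/top6.png

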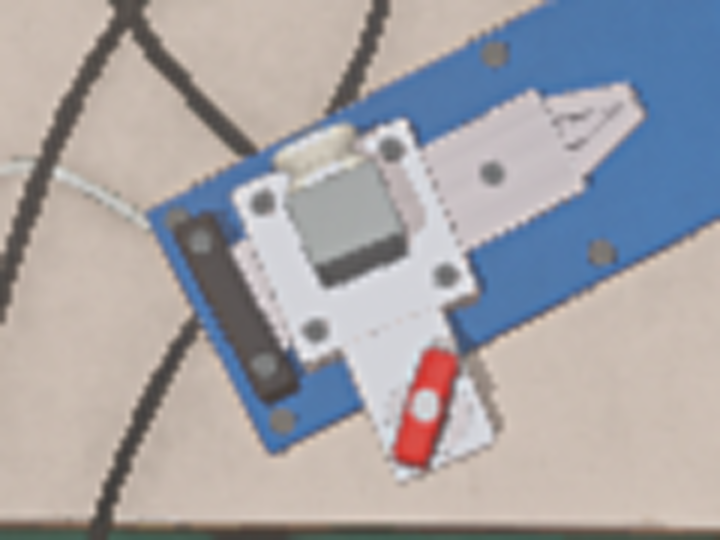

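The top crop shows the knob tight, but the last bit of twist yawed the carrier about 5° and opened a small gap at the stop (250,270). I'll loosen the knob, push the carrier home again and retighten more gently.

Call:
carry_out(increments=[4.5, -2.8, 5.2, 0, 0, 4.5, -2.7, 5.2, 0, 0, 4.5, -2.7, 5.3, 0, 0, 4.5, 0, 0, 5, 0, 4.5, 0, 0, 5, 0])

```text
clock: 21.52
eef_pos: [0.39, 0.2113, 0.1044]
tool_rot: [0.153, 0.988, 0.0, 0.001]
ft_force: [0.9, 0.1, -0.9]
grip_width: 0.0449
grasp_force: 0.0
```

Call:
carry_out(increments=[4.5, 0, 0, 3, 0, 4.5, 0, 0, 2, 0, 4.5, 0, 0, 0.9, 0, 1.0, 0, 0, 0, 0, 0.5, 0, 0, 0, 0])

```text
clock: 22.15
eef_pos: [0.3896, 0.2101, 0.0479]
tool_rot: [0.154, 0.988, 0.001, 0.001]
ft_force: [1.9, 5.4, 0.8]
grip_width: 0.011
grasp_force: 58.9
```

Call:
carry_out(increments=[0.5, 0, 0, 0, 0, 0.5, 0, 0, 0, 0, 0.5, 0, 0, 0, 0, 0.5, 0, 0, 0, 0, 0.5, 0, 0, 0, -0.1])

```text
clock: 22.78
eef_pos: [0.3896, 0.2085, 0.0477]
tool_rot: [0.104, 0.995, -0.0, 0.001]
ft_force: [1.9, -0.3, 1.1]
grip_width: 0.0106
grasp_force: 58.4
```

Run:
```python
from h import *
togo([.3859,.2093,.046],145)
```

```text
t 22.77 tcp [0.3896 0.2085 0.0477] tool y deg 78.02 tz [ 0.002 -0.001 -1.   ] F [ 1.9 -0.3  1.1] M [ 0.17 -0.5  -0.05] w 0.0106 q [ 0.49  0.3  -0.44  0.83 -0.    0.7 ]
tool shift cm [0.38 0.   0.17] turn -1.169
```

Call:
carry_out(increments=[3.0, 0, 0, 0, 0, 3.0, 0.4, 0.1, 0.1, 0, 0.5, 0, 0, 0, 0, 0.5, 0, 0, 0, 0, 0.5, 0, 0, 0, 0])

```text
clock: 23.4
eef_pos: [0.384, 0.2102, 0.0459]
tool_rot: [0.105, 0.994, -0.001, -0.001]
ft_force: [-2.7, -1.3, 1.8]
grip_width: 0.011
grasp_force: 59.7
```

Run:
```python
from h import *
togo([.3859,.2098,.0465],145)
```

```text
t 23.4 tcp [0.384  0.2102 0.0459] tool y deg 77.91 tz [-0.002 -0.001 -1.   ] F [-2.7 -1.3  1.8] M [-0.21  0.62 -0.03] w 0.011 q [ 0.5   0.3  -0.45  0.82  0.    0.71]
tool shift cm [-0.2  -0.   -0.06] turn -1.171
```

Call:
carry_out(increments=[0.5, -0.1, 0, 0, -0.12, 0.5, 0, 0, 0, -0.12, 0.5, 0, 0, 0, -0.12, 0.5, 0, 0, 0, -0.12, 0.5, 0, 0, 0, -0.12])

```text
clock: 24.02
eef_pos: [0.3862, 0.21, 0.0459]
tool_rot: [-0.195, 0.981, -0.001, 0.0]
ft_force: [-0.5, -1.3, -0.3]
grip_width: 0.0108
grasp_force: 59.2
```

Call:
carry_out(increments=[0.5, 0, 0, 0, -0.12, 0.5, 0, 0, 0, -0.12, 0.5, 0, 0, 0, -0.12, 0.5, 0, 0, 0, -0.12, 0.5, 0, 0, 0, 0])

```text
clock: 24.65
eef_pos: [0.386, 0.2103, 0.0459]
tool_rot: [-0.42, 0.907, -0.0, -0.0]
ft_force: [-0.6, -1.1, -0.9]
grip_width: 0.0108
grasp_force: 59.2
```

Run:
```python
from h import *
togo([.3852,.2110,.0465],145)
```

```text
t 24.65 tcp [0.386  0.2103 0.0459] tool y deg 139.7 tz [-0. -0. -1.] F [-0.6 -1.1 -0.9] M [-0.14  0.07  0.06] w 0.0108 q [ 0.5   0.3  -0.45  0.82 -0.   -0.37]
tool shift cm [-0.01  0.11 -0.06] turn -0.092
```

Call:
carry_out(increments=[0.5, 0, 0, 0, -0.12, 4.5, 0, 0, 0, 0, 4.5, 0, 0, 0, 0, 4.5, 0, 0, -2, 0, 4.5, 0, 0, -3, 0])

```text
clock: 25.28
eef_pos: [0.3851, 0.2102, 0.096]
tool_rot: [-0.474, 0.881, 0.0, -0.001]
ft_force: [0.4, 0.7, 0.5]
grip_width: 0.0451
grasp_force: 0.0
```

Call:
carry_out(increments=[7.0, 0, 0, -3, 0.1, 7.0, 0, 0, 0, 0.13, 7.0, 0, 0, 0, 0.13, 7.0, 0, 0, 0, 0.13, 7.0, 0, 0, 0, 0])

```text
clock: 25.9
eef_pos: [0.386, 0.2106, 0.1262]
tool_rot: [-0.247, 0.969, 0.0, 0.0]
ft_force: [-0.9, 0.2, 0.5]
grip_width: 0.0701
grasp_force: 0.0
```

Run:
```python
from h import *
togo([.4385,.2385,.0485],118.6)
```

```text
t 25.9 tcp [0.386  0.2106 0.1262] tool y deg 118.61 tz [ 0.  0. -1.] F [-0.9  0.2  0.5] M [ 0.03 -0.    0.  ] w 0.0701 q [ 0.5   0.2  -0.33  1.03  0.   -0.  ]
tool shift cm [-5.94 -0.07  7.78] turn 0.0
```

Call:
carry_out(increments=[7.0, -3, 0, 0, 0, 7.0, -2.9, 0, 0, 0, 7.0, 0, -0.1, 3, 0, 7.0, 0, 0, 3, 0, 7.0, 0, 0, 1.7, 0])

```text
clock: 26.52
eef_pos: [0.4373, 0.2374, 0.0474]
tool_rot: [-0.248, 0.969, -0.0, -0.001]
ft_force: [0.0, -0.1, -0.2]
grip_width: 0.0701
grasp_force: 0.0
```

Call:
carry_out(increments=[2.0, 0, 0, 0, 0, 2.0, 0, 0, 0, 0, 2.0, 0, 0, 0, 0, 2.0, 0, 0, 0, 0, 2.0, 0, 0, 0, 0])

```text
clock: 27.15
eef_pos: [0.439, 0.2383, 0.0502]
tool_rot: [-0.247, 0.969, 0.0, 0.001]
ft_force: [-0.7, -1.3, 5.0]
grip_width: 0.0296
grasp_force: 59.8
```

Call:
carry_out(increments=[2.0, 0, 0.1, 0, 0, 2.0, 0, 0.1, 0, 0, 2.0, 0, 0.1, 0, 0, 2.0, 0, 0.1, 0, 0, 2.0, 0, 0, 0, 0])

```text
clock: 27.78
eef_pos: [0.4381, 0.2401, 0.0503]
tool_rot: [-0.246, 0.969, -0.002, 0.002]
ft_force: [3.3, -5.8, 6.2]
grip_width: 0.0297
grasp_force: 60.1
```

Run:
```python
from h import *
togo([.4372,.2406,.0485],118.6)
```

```text
t 27.77 tcp [0.4381 0.2401 0.0503] tool y deg 118.53 tz [ 0.004 -0.003 -1.   ] F [ 3.3 -5.8  6.2] M [-1.03 -0.45  0.04] w 0.0297 q [ 0.5   0.4  -0.29  0.89 -0.    0.01]
tool shift cm [0.05 0.09 0.17] turn -0.001
```

Call:
carry_out(increments=[2.0, 0, 0.1, 0, 0, 2.0, 0, 0.1, 0, 0, 2.0, 0, 0, 0, 0, 2.0, 0, 0, 0, 0, 2.0, 0, 0, 0, 0])

```text
clock: 28.4
eef_pos: [0.438, 0.2403, 0.0504]
tool_rot: [-0.246, 0.969, -0.004, 0.002]
ft_force: [4.4, -9.0, 7.6]
grip_width: 0.0293
grasp_force: 59.6
```

Call:
carry_out(increments=[7.0, 0, -0.1, 0, 0, 7.0, 0, -0.1, 0, 0, 7.0, 0, -0.1, 0, 0, 7.0, 0, 0, 0, 0, 7.0, 0, 0, -2, 0])

```text
clock: 29.02
eef_pos: [0.4352, 0.2398, 0.0678]
tool_rot: [-0.247, 0.969, -0.0, -0.002]
ft_force: [0.3, 0.2, 0.2]
grip_width: 0.07
grasp_force: 0.0
```

Call:
carry_out(increments=[7.0, 0, 0, -3, 0, 7.0, 0, 0, -3, 0, 5.0, 3, 0, 0, 0, 4.5, 3, 0, 0, 0, 4.5, 0, 0, 0, -0.13])

```text
clock: 29.65
eef_pos: [0.3817, 0.2107, 0.1289]
tool_rot: [-0.311, 0.95, -0.0, -0.001]
ft_force: [0.7, 0.0, -0.3]
grip_width: 0.0446
grasp_force: 0.0
```

Call:
carry_out(increments=[4.5, 0, 0, 0, -0.13, 4.5, 0, 0, 0, -0.13, 4.5, 0, 0, 0, -0.12, 4.5, 0, 0, 0, 0, 4.5, 0, 0, 0, 0])

```text
clock: 30.28
eef_pos: [0.384, 0.2118, 0.129]
tool_rot: [-0.483, 0.876, 0.0, -0.0]
ft_force: [0.2, 0.9, -0.0]
grip_width: 0.0452
grasp_force: 0.0
```

Run:
```python
from h import *
np.set_printoptions(precision=4,suppress=True)
togo([.3853,.2112,.0465],148)
c=bot.camera("scene"); a=np.radians(28.6);ex=np.array([np.cos(a),np.sin(a)]);ey=np.array([-ex[1],ex[0]]);O=np.array([.4744,.1733])
P=cloud(c); px=c["pixels"][c["range_z"]>0].astype(int); r=np.stack([(P[:,:2]-O)@ex,(P[:,:2]-O)@ey,P[:,2]],1)*1000
red=(px[:,2]>px[:,1]+60)&(px[:,2]>px[:,0]+60)&(np.linalg.norm(P[:,:2]-[.3845,.2119],axis=1)<.05)&(P[:,2]<.076)&(P[:,2]>.045)
print("knob",red.sum(),cv2.minAreaRect(r[red][:,:2].astype(np.float32)) if red.sum()>5 else "")
s=(abs(r[:,2]-39)<2)&(abs(r[:,0]+20)<80)&(r[:,1]>20)&(r[:,1]<105); print("saddle",s.sum(),cv2.minAreaRect(r[s][:,:2].astype(np.float32)) if s.sum()>5 else "")
```

```text
t 30.27 tcp [0.384  0.2118 0.129 ] tool y deg 147.74 tz [-0. -0. -1.] F [ 0.2  0.9 -0. ] M [-0.02  0.03 -0.02] w 0.0452 q [ 0.5   0.2  -0.33  1.04  0.   -0.5 ]
tool shift cm [-0.02 -0.15  8.25] turn -0.005
knob 119 ((-59.322078704833984, 73.92755126953125), (36.45623779296875, 12.11892318725586), 30.75582504272461)
saddle 408 ((-22.632247924804688, 72.03819274902344), (105.31443786621094, 61.436920166015625), 2.0796713829040527)
```

```bash
cat > edge.py <<'E'
from h import *
import sys
a=np.radians(28.6);ex=np.array([np.cos(a),np.sin(a)]);ey=np.array([-ex[1],ex[0]]);O=np.array([.4744,.1733])
def edges(n):
    c=bot.camera(n); P=cloud(c); px=c["pixels"][c["range_z"]>0].astype(int); r=np.stack([(P[:,:2]-O)@ex,(P[:,:2]-O)@ey,P[:,2]],1)*1000
    s=(abs(r[:,2]-39)<2.2)&(px.min(1)>100)&(r[:,1]>20)&(r[:,1]<112)
    print(n,"saddle n",s.sum())
    for x in range(-28,30,8):
        q=r[s&(abs(r[:,0]-x)<4)][:,1]
        if len(q)>6: print(x,len(q),"y lo/hi",np.percentile(q,[3,97]).round(1))
    st=(r[:,2]>31)&(px.max(1)<95)&(abs(r[:,0])<34)&(r[:,1]>95)&(r[:,1]<125); print("stop y lo",np.percentile(r[st][:,1],[3,10,50]) if st.sum()>5 else "")
if __name__=="__main__":
    for n in sys.argv[1:]: edges(n)
E
python3 edge.py scene
```

```text
scene saddle n 415
-28 53 y lo/hi [45.4 89.5]
-20 54 y lo/hi [ 46.2 111.2]
-12 70 y lo/hi [ 45. 101.]
-4 30 y lo/hi [ 44.6 102.6]
4 25 y lo/hi [ 45.1 103.5]
12 26 y lo/hi [43.6 59.9]
20 21 y lo/hi [44.8 66.1]
28 20 y lo/hi [44.9 70.3]
stop y lo [108.77803653 109.57030174 113.05841924]
```

The trailing edge sits at rail y ≈ 45 all across, so the carrier is home and straight. Now grip the knob again.

Call:
carry_out(increments=[4.5, 0, -0.1, 3, -0.02, 4.5, 0, 0, 3, 0, 4.5, 0, 0, 1.5, 0, 4.5, 0, 0, 0.7, 0, 4.5, 0, 0, 0, 0])

```text
clock: 31.0
eef_pos: [0.3848, 0.2112, 0.047]
tool_rot: [-0.492, 0.871, 0.0, -0.0]
ft_force: [0.3, -0.1, -0.2]
grip_width: 0.0451
grasp_force: 0.0
```

Call:
carry_out(increments=[0.5, 0, 0, 0, 0, 0.5, 0, 0, 0, 0, 0.5, 0, 0, 0, 0, 0.5, 0, 0, 0, 0, 0.5, 0, 0, 0, 0])

```text
clock: 31.62
eef_pos: [0.3855, 0.2114, 0.0479]
tool_rot: [-0.492, 0.871, -0.0, 0.001]
ft_force: [-1.3, -0.4, 6.1]
grip_width: 0.0109
grasp_force: 60.0
```

Call:
carry_out(increments=[0.5, 0, 0, 0, 0.12, 0.5, 0, 0, 0, 0.12, 0.5, 0, 0, 0, 0.12, 0.5, 0, 0, 0, 0.12, 0.5, 0, 0, 0, 0.12])

```text
clock: 32.25
eef_pos: [0.3844, 0.2126, 0.0479]
tool_rot: [-0.212, 0.977, 0.002, -0.0]
ft_force: [-3.8, 2.0, 6.9]
grip_width: 0.0107
grasp_force: 60.2
```

Call:
carry_out(increments=[0.5, 0, 0, 0, 0.12, 0.5, 0, 0, 0, 0.12, 0.5, 0, 0, 0, 0.12, 0.5, 0, 0, 0, 0.12, 0.5, 0, 0, 0, 0])

```text
clock: 32.88
eef_pos: [0.385, 0.2123, 0.0479]
tool_rot: [0.025, 1.0, 0.001, 0.0]
ft_force: [-2.4, 1.3, 7.1]
grip_width: 0.0109
grasp_force: 60.1
```

Run:
```python
from h import *
togo([.3853,.2112,.0465],78.5)
```

```text
t 32.88 tcp [0.385  0.2123 0.0479] tool y deg 87.09 tz [ 0.001  0.002 -1.   ] F [-2.4  1.3  7.1] M [ 0.27  0.32 -0.03] w 0.0109 q [ 0.5   0.3  -0.44  0.83  0.    0.55]
tool shift cm [-0.03 -0.11  0.14] turn 0.15
```

Call:
carry_out(increments=[0.5, 0, 0, 0, 0.08, 0.5, 0, 0, 0, 0.04, 0.5, 0, 0, 0, 0.02, 0.5, 0, 0, 0, 0.01, 0.5, 0, 0, 0, 0])

```text
clock: 33.5
eef_pos: [0.3852, 0.2127, 0.0478]
tool_rot: [0.1, 0.995, 0.002, 0.0]
ft_force: [-2.5, 4.2, 5.9]
grip_width: 0.0111
grasp_force: 60.0
```

Run:
```python
from h import *
togo([.3853,.2112,.0465],78.5)
```

```text
t 33.5 tcp [0.3852 0.2127 0.0478] tool y deg 78.55 tz [ 0.001  0.003 -1.   ] F [-2.5  4.2  5.9] M [0.76 0.28 0.06] w 0.0111 q [ 0.5   0.3  -0.44  0.82  0.    0.7 ]
tool shift cm [-0.04 -0.14  0.13] turn 0.001
```

Call:
carry_out(increments=[0.5, 0.1, 0.1, 0, 0, 0.5, 0.1, 0.1, 0, 0.01, 0.5, 0, 0, 0, 0.01, 0.5, 0, 0, 0, 0.01, 0.5, 0, 0, 0, 0])

```text
clock: 34.12
eef_pos: [0.3844, 0.214, 0.0478]
tool_rot: [0.115, 0.993, 0.001, 0.001]
ft_force: [0.1, -0.8, 4.9]
grip_width: 0.0106
grasp_force: 60.0
```

```bash
python3 - <<'E'
from h import *
togo([.3853,.2112,.0465],78.5)
E
python3 edge.py scene
```

```text
t 34.12 tcp [0.3844 0.214  0.0478] tool y deg 76.77 tz [ 0.002  0.001 -1.   ] F [ 0.1 -0.8  4.9] M [ 0.12 -0.07  0.06] w 0.0106 q [ 0.51  0.3  -0.44  0.82 -0.    0.74]
tool shift cm [-0.15 -0.25  0.13] turn -0.03
scene saddle n 370
-28 36 y lo/hi [43.3 76.1]
-20 51 y lo/hi [44.9 87.2]
-12 61 y lo/hi [44.5 96.2]
-4 33 y lo/hi [ 43.3 100.9]
4 25 y lo/hi [ 45.1 100.5]
12 23 y lo/hi [41.9 58.2]
20 20 y lo/hi [42.7 64.5]
28 22 y lo/hi [43.9 70.2]
stop y lo [106.91236406 108.42818812 112.25841375]
```

Call:
carry_out(increments=[4.5, 0, 0, 0, 0, 4.5, 0, 0, 0, 0, 4.5, 0, 0, 0, 0, 4.5, 0, 0, -3, 0, 4.5, 0, 0, -5, 0])

```text
clock: 34.8
eef_pos: [0.3816, 0.2125, 0.1262]
tool_rot: [0.115, 0.993, -0.002, -0.002]
ft_force: [0.8, 1.1, -0.2]
grip_width: 0.0447
grasp_force: 0.0
```

Call:
carry_out(increments=[4.5, 0, 0, -3, 0, 4.5, 3, -5, 0, 0, 4.5, 3, -5, 0, 0, 4.5, 0, -6, 0, 0, 4.5, 0, 0, 0, 0])

```text
clock: 35.42
eef_pos: [0.2864, 0.0685, 0.1568]
tool_rot: [0.119, 0.993, -0.001, -0.0]
ft_force: [0.2, 1.1, 0.5]
grip_width: 0.0449
grasp_force: 0.0
```

```bash
python3 edge.py top scene
python3 - <<'E'
from edge import *
c=bot.camera("top"); cv2.imwrite("pics/top7.png",cv2.resize(c["pixels"][180:270,190:310],None,fx=6,fy=6,interpolation=cv2.INTER_CUBIC))
P=cloud(c); px=c["pixels"][c["range_z"]>0].astype(int); r=np.stack([(P[:,:2]-O)@ex,(P[:,:2]-O)@ey,P[:,2]],1)*1000
red=(px[:,2]>px[:,1]+60)&(px[:,2]>px[:,0]+60)&(np.linalg.norm(P[:,:2]-[.3845,.2119],axis=1)<.05)&(P[:,2]>.066)
print("knob",cv2.minAreaRect(r[red][:,:2].astype(np.float32)))
s=(abs(r[:,2]-39)<2)&(abs(r[:,0]+20)<80)&(r[:,1]>20)&(r[:,1]<105)&(px.min(1)>100); print("saddle",cv2.minAreaRect(r[s][:,:2].astype(np.float32)))
togo([.3853,.2112,.2],118.6)
E
```

```text
top saddle n 699
-28 92 y lo/hi [ 47.1 100.5]
-20 107 y lo/hi [ 44.9 109.2]
-12 84 y lo/hi [ 44.9 102.1]
-4 45 y lo/hi [ 44.6 102.1]
4 52 y lo/hi [ 44.2 100.9]
12 45 y lo/hi [ 43.4 101.5]
20 48 y lo/hi [ 44.  111.1]
28 45 y lo/hi [ 43.9 101.8]
stop y lo [105.82436231 106.6565626  111.71996447]
scene saddle n 391
-28 42 y lo/hi [ 45.2 101.1]
-20 55 y lo/hi [42.8 97.5]
-12 75 y lo/hi [ 44.6 101.2]
-4 26 y lo/hi [ 43.4 100.5]
4 26 y lo/hi [ 43.3 101.5]
12 20 y lo/hi [43.5 58.9]
20 25 y lo/hi [42.9 63.2]
28 22 y lo/hi [42.6 69.5]
stop y lo [105.93379146 107.62408627 112.60005175]
knob ((-58.495506286621094, 74.85917663574219), (11.06393051147461, 34.82182693481445), 48.66633605957031)
saddle ((-21.60279083251953, 73.80369567871094), (59.829010009765625, 105.6160659790039), 87.75939178466797)
t 35.58 tcp [0.2889 0.0718 0.1573] tool y deg 76.75 tz [ 0.001  0.001 -1.   ] F [-0.2 -0.4  0.4] M [-0.    0.01  0.01] w 0.0452 q [ 0.24 -0.11 -0.58  1.1   0.    0.47]
tool shift cm [-6.19 15.78 -4.25] turn -0.73
```

View pics/top7.png

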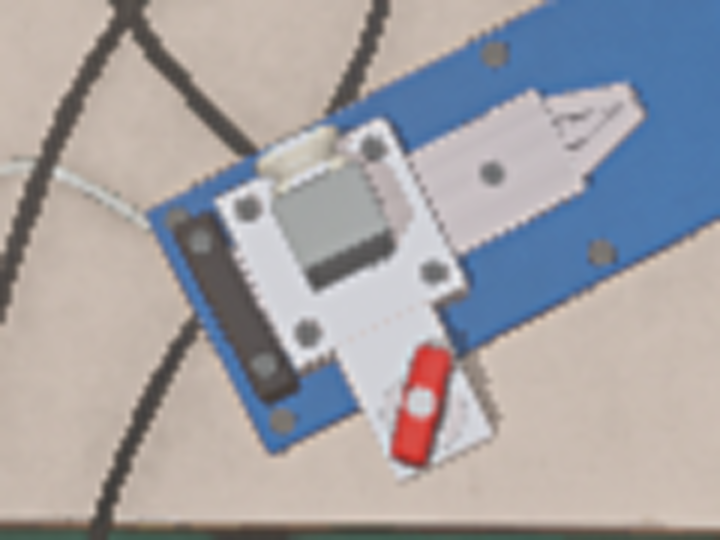

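Much better: the carrier is about 2 mm off the stop with about 2° of yaw, and the knob is tight at about 1.38. I'll grip the upright to square it and press it home.

Call:
carry_out(increments=[7.0, -2.7, 4.9, 0, 0, 7.0, -2.7, 4.9, 0, 0, 7.0, -2.7, 4.9, 0, 0, 7.0, -2.6, 5.0, 0, 0, 7.0, 0, 0, 0, -0.13])

```text
clock: 36.2
eef_pos: [0.4397, 0.2441, 0.1554]
tool_rot: [0.046, 0.999, 0.0, 0.0]
ft_force: [-0.4, -0.3, 0.2]
grip_width: 0.0697
grasp_force: 0.0
```

Call:
carry_out(increments=[7.0, 0, 0, 0, -0.15, 7.0, 0, 0, 0, -0.15, 7.0, 0, 0, 0, -0.15, 7.0, 0, 0, 0, -0.15, 7.0, 0, 0, 2, 0])

```text
clock: 36.83
eef_pos: [0.4387, 0.2418, 0.1376]
tool_rot: [-0.249, 0.968, 0.001, 0.002]
ft_force: [-0.2, 0.4, -0.0]
grip_width: 0.0698
grasp_force: 0.0
```

Run:
```python
from h import *
togo([.4378,.2395,.0485],118.6)
```

```text
t 36.83 tcp [0.4387 0.2418 0.1376] tool y deg 118.86 tz [ 0.003  0.002 -1.   ] F [-0.2  0.4 -0. ] M [ 0.02 -0.08  0.07] w 0.0698 q [ 0.5   0.3  -0.17  1.1   0.    0.  ]
tool shift cm [ 0.22 -0.16  8.91] turn 0.004
```

Call:
carry_out(increments=[7.0, 0.2, -0.2, 3, 0.004, 7.0, 0, 0, 3, 0, 7.0, 0, 0, 2, 0, 7.0, 0, 0, 0.6, 0, 7.0, 0, 0, 0, 0])

```text
clock: 37.45
eef_pos: [0.4365, 0.2372, 0.0507]
tool_rot: [-0.246, 0.969, -0.0, -0.0]
ft_force: [-0.0, -0.0, -0.7]
grip_width: 0.0699
grasp_force: 0.0
```

Call:
carry_out(increments=[2.0, 0, 0, 0, 0, 2.0, 0, 0, 0, 0, 2.0, 0, 0, 0, 0, 2.0, 0, 0, 0, 0, 2.0, 0, 0, 0, 0])

```text
clock: 38.08
eef_pos: [0.4374, 0.2367, 0.0521]
tool_rot: [-0.245, 0.97, 0.001, 0.001]
ft_force: [-1.4, 1.4, 6.1]
grip_width: 0.0294
grasp_force: 59.9
```

Call:
carry_out(increments=[2.0, 0, 0.1, 0, 0, 2.0, 0, 0.1, 0, 0, 2.0, 0, 0.1, 0, 0, 2.0, 0, 0.1, 0, 0, 2.0, 0, 0, 0, 0])

```text
clock: 38.7
eef_pos: [0.4366, 0.2383, 0.0521]
tool_rot: [-0.244, 0.97, -0.002, 0.002]
ft_force: [2.6, -4.3, 5.7]
grip_width: 0.0294
grasp_force: 59.9
```

Run:
```python
from h import *
togo([.4372,.2406,.0485],118.6)
```

```text
t 38.7 tcp [0.4366 0.2383 0.0521] tool y deg 118.28 tz [ 0.004 -0.002 -1.   ] F [ 2.6 -4.3  5.7] M [-0.86 -0.38 -0.05] w 0.0294 q [ 0.5   0.39 -0.29  0.89 -0.    0.01]
tool shift cm [-0.16  0.17  0.36] turn -0.006
```

Call:
carry_out(increments=[2.0, 0, 0.1, 0, 0, 2.0, 0, 0.1, 0, -0.005, 2.0, 0, 0.1, 0, 0, 2.0, 0, 0.1, 0, 0, 2.0, 0, 0, 0, 0])

```text
clock: 39.33
eef_pos: [0.4362, 0.2397, 0.0523]
tool_rot: [-0.246, 0.969, -0.004, 0.003]
ft_force: [5.4, -10.9, 5.9]
grip_width: 0.0295
grasp_force: 59.8
```

Call:
carry_out(increments=[2.0, 0, 0.1, 0, 0, 2.0, 0, 0.1, 0, 0, 2.0, 0, 0, 0, 0, 2.0, 0, 0, 0, 0, 2.0, 0, 0, 0, 0])

```text
clock: 39.95
eef_pos: [0.4361, 0.2399, 0.0524]
tool_rot: [-0.246, 0.969, -0.006, 0.003]
ft_force: [7.6, -15.6, 7.6]
grip_width: 0.0295
grasp_force: 59.8
```

```bash
python3 - <<'E'
from h import *
togo([.4372,.2406,.0485],118.6)
E
python3 edge.py scene
```

```text
t 39.95 tcp [0.4361 0.2399 0.0524] tool y deg 118.46 tz [ 0.009 -0.011 -1.   ] F [  7.6 -15.6   7.6] M [-3.2  -1.61  0.44] w 0.0295 q [ 0.51  0.39 -0.29  0.89 -0.01  0.01]
tool shift cm [-0.13  0.02  0.39] turn -0.002
scene saddle n 418
-28 50 y lo/hi [ 45.5 101.4]
-20 64 y lo/hi [ 45.6 103.9]
-12 79 y lo/hi [ 44.4 102.5]
-4 31 y lo/hi [ 44.9 103.7]
4 25 y lo/hi [43.7 60.8]
12 15 y lo/hi [46.3 60.6]
20 24 y lo/hi [44.2 61.3]
28 19 y lo/hi [44.5 65. ]
stop y lo [ 95.37543687  97.04832495 113.24683268]
```

Call:
carry_out(increments=[2.0, 0, -0.15, 0, 0, 2.0, 0, -0.15, 0, 0, 7.0, 0, 0, 0, 0, 7.0, 0, 0, 0, 0, 7.0, 0, 0, 0, 0])

```text
clock: 40.62
eef_pos: [0.433, 0.2424, 0.0508]
tool_rot: [-0.248, 0.969, -0.0, -0.0]
ft_force: [0.3, -0.2, 0.1]
grip_width: 0.07
grasp_force: 0.0
```

Call:
carry_out(increments=[7.0, 0, 0, -3, 0, 7.0, 0, 0, -5, 0, 7.0, 0, 0, -4, 0, 7.0, 4, -4, 0, 0, 7.0, 4, -4, 0, 0])

```text
clock: 41.25
eef_pos: [0.4015, 0.1333, 0.1716]
tool_rot: [-0.249, 0.969, -0.0, 0.001]
ft_force: [0.1, -0.0, 0.3]
grip_width: 0.0703
grasp_force: 0.0
```

Call:
carry_out(increments=[7.0, 4, -4, 0, 0, 7.0, 4, -4, 0, 0, 7.0, 0, -4, 0, 0, 7.0, 0, 0, 0, 0, 7.0, 0, 0, 0, 0])

```text
clock: 41.88
eef_pos: [0.3886, -0.0096, 0.1709]
tool_rot: [-0.247, 0.969, 0.0, -0.0]
ft_force: [0.6, -0.1, 0.5]
grip_width: 0.0702
grasp_force: 0.0
```

```bash
python3 edge.py top
python3 - <<'E'
from edge import *
for n in ("top","scene"):
    c=bot.camera(n)
    P=cloud(c); px=c["pixels"][c["range_z"]>0].astype(int); r=np.stack([(P[:,:2]-O)@ex,(P[:,:2]-O)@ey,P[:,2]],1)*1000
    red=(px[:,2]>px[:,1]+60)&(px[:,2]>px[:,0]+60)&(np.linalg.norm(P[:,:2]-[.3845,.2119],axis=1)<.05)&(P[:,2]>.066)
    print("knob",cv2.minAreaRect(r[red][:,:2].astype(np.float32)))
    s=(abs(r[:,2]-39)<2)&(abs(r[:,0]+20)<80)&(r[:,1]>20)&(r[:,1]<105)&(px.min(1)>100); print("saddle",cv2.minAreaRect(r[s][:,:2].astype(np.float32)))
togo([.3853,.2112,.2],118.6)
E
```

```text
top saddle n 728
-28 83 y lo/hi [ 47.  103.6]
-20 102 y lo/hi [ 47.3 109.3]
-12 96 y lo/hi [ 46.9 103.3]
-4 50 y lo/hi [ 45.6 103.2]
4 45 y lo/hi [ 45.3 101.9]
12 50 y lo/hi [ 45.2 102.5]
20 54 y lo/hi [ 45.4 110.7]
28 58 y lo/hi [ 45.  105.4]
stop y lo [106.10671372 106.14677101 107.11648873]
knob ((-58.22130584716797, 75.2598876953125), (11.244704246520996, 34.91661834716797), 48.95494842529297)
saddle ((-21.295459747314453, 75.16357421875), (59.03845977783203, 105.12140655517578), 88.57364654541016)
knob ((-60.18867111206055, 76.23059844970703), (13.491581916809082, 31.316791534423828), 49.15576171875)
saddle ((-40.499969482421875, 74.80721282958984), (60.05271530151367, 68.13944244384766), 88.7202377319336)
t 42.02 tcp [ 0.3886 -0.009   0.1709] tool y deg 118.77 tz [-0.001  0.    -1.   ] F [ 0.2  0.2 -0.6] M [0.08 0.05 0.06] w 0.0701 q [-0.02  0.06 -0.37  1.14  0.   -0.53]
tool shift cm [-10.31  19.46  -2.9 ] turn 0.003
```

```bash
python3 -c "
from workcell import bot
print(bot.job_done())"
```

```text
the job is handed in; nothing more can be done
None
```

The roller carrier is on the rail within about 1 mm of home (about 1.4° of yaw left) and the red knob is clamped at about 1.39 of 1.4 rad. The first clamping twisted it off the stop, so I loosened it, pushed it home and re-tightened. It slipped about 2 mm again, so the final push home came after the knob was tight. The other carrier wasn't touched, and I handed the job in at about 42 s.

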